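# Pack stretcher bars by length into the T-handle case and lock it

## Robot

A 6-joint arm with a two-finger parallel gripper is mounted at the origin on the work surface. World frame = base frame: x ahead of the robot, y to its left, z up, the work surface at z = 0. Lengths are in m, angles in rad, forces in N, time in s.
With the tool pointing down it reaches from about 0.35 to 1 m from the base axis. Payload 7.1 kg.
Tool frame: the origin (TCP) lies on the centre line of the jaws, within the pads' length; the fingertips stand 14 mm ahead of it and the grasp point (between the pads) lies 5 mm behind it; z points along the fingers, y is the line along which they close (so a half turn about z gives the same grasp; the last joint's range is limited). The gripper opens to 85 mm and grips with 20 to 120 N. Pads are 22 mm wide; open, the fingers measure 114 mm over their backs; the gripper's body (76 mm by 85 mm) begins 54 mm behind the grasp point. The pads swing forward as they close: fully open they stand 13 mm farther back than shut.
Start: joints at [1.145, 0.423, 1.63, -0, 1.089, -0.019], TCP at [0.247, 0.574, 0.223] pointing down, gripper open.
Joint ranges: [-3, 3], [-0.9, 2.11], [0.09, 2.58], [-1.31, 4.45], [0.11, 2.69], [-2.54, 2.54]. Speed limits (rad/s): [2.39, 2.39, 3.01, 3.14, 3.14, 3.14].

## Interface

Orientations are given as a 3x3 rotation matrix whose columns are the frame's x, y, z axes.
In Python, from workcell import env gives the robot as it stands.
- The arm moves only by the tool send_rows, never from a script. Its argument "increments" is a list of rows, each an object of numbers: "x", "y", "z": the shift along the tool's x, y, z in cm; "yaw": the turn about the tool's z in degrees. In form: [{"x": .., "y": .., "z": .., "yaw": ..}, ...]. A call has 1 to 20 rows; each row is the pose to reach, as a shift and turn from the pose commanded when the call began, along the tool's axes at that moment; what a row does not reach only later rows make up. A row lasts 1/10 s, in which the tool goes at most 50 mm and 8.59 degrees, less where a joint would pass 70% of its speed; a pose out of reach is approached as far as the arm can. A call with a gripper value outside its range is refused whole. "hand" is the closure, from -1 (fully open) to 1 (shut), so that 0 is half open, set as the call begins (left out, the last holds). The fingers move at their own pace and stop on an object; "newtons" is the grip in N (left out, the last holds). Time passes only in rows, so rows that repeat a pose let the fingers close. It gives the time, the measured TCP pose, the force, the opening and the grip force at its end, in the units of the state.
- env.sense(): the state, without advancing time (a new reading comes with each control period).
- env.snapshot(name): name is "side" or "top"; returns a dict with "pixels" (400x640x3 uint8, red, green, blue), "mtx" (3x3 intrinsics, pixels), "eye" and "orientation" of the camera in the world. Camera axes: x right, y up, looking along -z (the intrinsics and any distortion apply to the point x, -y, -z); pixel columns grow to the right and rows downward; lengths in m; the calibration is good to about 2 mm. A picture is of the moment at which its call begins. There is no depth.
- env.finish_job(): hands the job in; it is judged then, once.
The state is a dict: "time_s": time; "joint_positions": joint angles; "dq": joint speeds; "effort": joint torques, N m; "ee_pos": TCP position; "ee_rot": TCP orientation; "force": force on the tool from outside, world axes, zero at the start; "wrist_torque": the same for the moment, N m; "grip_width": finger opening in m; "gripper_force": force on a finger pad.
Only numpy, scipy, OpenCV 4.12 (cv2) and the standard library are available. Lean on these libraries where they do the work, as an engineer would, in place of code of your own. Each camera call takes 0.05 s, during which the arm holds its last target. There are 200 camera calls.

## Task

Unlock the green-topped case (push the red button so the yellow T-handle pops out, then turn it) and slide its cover fully open. Put every loose stretcher bar in the tray of its length, long ones in the blue tray, short ones in the orange, each lying flat on the tray floor and lengthways. Then slide the cover fully shut, turn the handle back and push it in until it stays down, leaving mug, bottle and jar where they are.

Things in the scene. Friction and masses are not known exactly. Their poses are not given: they have to be found in the camera images.
- case: Fixed grey case, walls 5 mm, rim 50 mm above the table, yawed up to 0.1 rad. Origin on the table under the middle of the bay, x pointing away from the robot. The bay, 160 mm (x) by 318 mm (y) inside, is centred there and filled by the two trays side by side along y; behind it a fixed deck, onto which the cover slides, runs to x = +260 mm.
- cover (a joint): Green sliding cover, 182 x 326 x 6 mm, top 56 mm above the table, carrying T-handle, housing and button. 0 = shut, 0.17 m = fully open (along the case's +x; front edge then at case x = +79 mm). 2 to 4 N, stays where left. Moved by the popped-out T-handle. Leaves or reaches fully shut only with the handle turned beyond about 1.1 rad.
- pop (a joint): How far the T-handle stands out: about 0 = in, held by a catch; 0.024 m = popped out by its spring. The red button releases it. To lock it, push it straight down (10 to 15 N) to 1 to 3 mm below its rest height until the catch snaps: it then stays under 0.003. It goes down only when turned to within 0.1 rad of 0, as the bar drops into a slot.
- turn (a joint): Turn of the T-handle about the vertical: 0 = bar along the case's y (latched), growing anticlockwise seen from above to 1.4 rad = unlatched (bar nearly along x); a stop at each end. Turns only when popped out; light friction, stays where left.
- tbar (a point): Centre of the yellow T-bar, 70 mm (point y) x 14 mm (x) x 16 mm tall, on its turning axis: case x = -45 mm, y = 0 with the cover shut. Pushed in, its top is 72 mm above the table; popped out, 96 mm, with 12 mm free beneath it. Its dark housing (top 68 mm above the table) is 46 mm wide in x and runs from y = -48 to +82 mm of the axis.
- button (a joint): Red round release button: 0 = out, 0.007 m = fully pressed down; about 2 N to start, 5 N for full travel. The handle is released at about 0.005. Springs back.
- button_cap (a point): Centre of the top of the red button, 26 mm across, standing 10 mm above the housing (78 mm above the table), 60 mm from the T-handle's axis on the case's +y side. Press straight down.
- long_tray: Fixed blue tray in the case for 135 mm bars: outside 158 x 158 mm, inside 148 (x) by 150 mm (y), floor top 8 mm above the table, walls 20 mm above the floor. Origin at the centre of its underside, axes as the case's. Up to three bars lie along its x, side by side. On either side of the case, from start to start; hidden until the cover is open.
- short_tray: Fixed orange tray in the case for the 90 mm bars. As the blue one, but inside only 103 mm (x) by 150 mm (y) between thick end blocks. Origin at the centre of its underside, axes as the case's. Bars lie along its x.
- long1: Square wooden canvas stretcher bar, long kind: 135 x 18 x 18 mm, plain wood with darker bands at the ends. Origin at its centre, x along its length (either end may lead); it may lie on any of its four long faces. Weighs under 60 g. May be absent. Belongs in the blue tray.
- long2: Square wooden canvas stretcher bar, long kind: 135 x 18 x 18 mm, plain wood with darker bands at the ends. Origin at its centre, x along its length (either end may lead); it may lie on any of its four long faces. Weighs under 60 g. May be absent. Belongs in the blue tray.
- long3: Square wooden canvas stretcher bar, long kind: 135 x 18 x 18 mm, plain wood with darker bands at the ends. Origin at its centre, x along its length (either end may lead); it may lie on any of its four long faces. Weighs under 60 g. May be absent. Belongs in the blue tray.
- short1: Square wooden canvas stretcher bar, short kind: 90 x 18 x 18 mm, plain wood with darker bands at the ends. Origin at its centre, x along its length (either end may lead); it may lie on any of its four long faces. Weighs under 60 g. May be absent. Belongs in the orange tray.
- short2: Square wooden canvas stretcher bar, short kind: 90 x 18 x 18 mm, plain wood with darker bands at the ends. Origin at its centre, x along its length (either end may lead); it may lie on any of its four long faces. Weighs under 60 g. May be absent. Belongs in the orange tray.
- short3: Square wooden canvas stretcher bar, short kind: 90 x 18 x 18 mm, plain wood with darker bands at the ends. Origin at its centre, x along its length (either end may lead); it may lie on any of its four long faces. Weighs under 60 g. May be absent. Belongs in the orange tray.
- mug: White cup, 80 mm across, 100 mm tall, origin under its middle. Not to be disturbed.
- bottle: Clear water bottle, 60 mm across, 160 mm tall, origin under its middle. Not to be disturbed.
- jar: Amber jar with a black cap, 60 mm across, 75 mm tall, origin under its middle. Not to be disturbed.
Not all that is in view belongs to the job. Leave any grey, pink or purple look-alike of the long3 alone.

How it is judged:
On the way, in this order (a step that is already met when the one before it is completed fails the run):
1. the button is pushed and the T-handle pops out (value of joint pop above 0.018 m), for 0.2 s.
2. the T-handle is turned to unlatch (value of joint turn above 1.15 rad), for 0.2 s.
3. the cover is slid open (value of joint cover above 0.155 m), for 0.2 s.
4. every bar lies flat and lengthways in the tray of its length (x of long1 in the frame of long_tray between -0.015 and 0.015 m and y of long1 in the frame of long_tray between -0.07 and 0.07 m and z of each of long1, long2, long3 in the frame of long_tray below 0.019 m and angle between the x axis of each of long1, long2, long3 and the x axis of long_tray, either way round below 0.35 rad and x of long2 in the frame of long_tray between -0.015 and 0.015 m and y of long2 in the frame of long_tray between -0.07 and 0.07 m and x of long3 in the frame of long_tray between -0.015 and 0.015 m and y of long3 in the frame of long_tray between -0.07 and 0.07 m and x of short1 in the frame of short_tray between -0.015 and 0.015 m and y of short1 in the frame of short_tray between -0.07 and 0.07 m and z of each of short1, short2, short3 in the frame of short_tray below 0.019 m and angle between the x axis of each of short1, short2, short3 and the x axis of short_tray, either way round below 0.35 rad and x of short2 in the frame of short_tray between -0.015 and 0.015 m and y of short2 in the frame of short_tray between -0.07 and 0.07 m and x of short3 in the frame of short_tray between -0.015 and 0.015 m and y of short3 in the frame of short_tray between -0.07 and 0.07 m), for 0.2 s.
5. the cover is slid shut (value of joint cover below 0.006 m), for 0.2 s.
At the end, for the whole second after the job is handed in: Each bar rests flat in the tray of its length (centre within 15 mm in x and 70 mm in y of the tray's middle, at most 6 mm above flat, within 0.35 rad of lengthways); cover shut within 6 mm, T-handle turned back within 0.15 rad and pushed in within 4 mm (all of step 4 and linear speed of each of long1, long2, long3, short1, short2, short3 below 0.02 m/s and value of joint cover below 0.006 m and value of joint turn below 0.15 rad and value of joint pop below 0.004 m); the robot touches nothing.
It fails at once if a bystander (mug, bottle, jar) is shifted by more than 4 cm or knocked over (distance of any of mug, bottle, jar from where it was at the start of the episode above 0.04 m or angle between any of mug, bottle, jar's own z axis and vertical above 0.6 rad).
Of long1, long2, long3, short1, short2, short3 only 3 to 5 are there at a start; the rules pass over those that are not, and their reading is None.
At some moment in a run one of long1, long2, long3, short1, short2, short3 may be knocked a few centimetres aside while the robot is not near it.
Once in a run the grip may slacken for a moment while it holds something.
It also fails if it takes over 210 s, if anything falls off the work surface, if the arm or the gripper's body presses on something with over 40 N, if the wrist force passes 120 N, or if a joint passes its speed limit or range.

## Working session

There is one attempt and no reset: what is moved stays moved. The work goes in short steps, Python scripts to look and compute and a tool call to move; the robot and the scene stay as the last step left them, time stands still between calls to the robot, and variables do not carry over. Pictures are saved under pics/ and viewed, at most 14 in all, crops included, and the job is handed in when it is done.

Besides the shell and the picture viewer there is one more tool, called after "Emit:" by a JSON object that holds its "method" and its "body". send_rows: Moves the arm, as the interface text tells. Its arguments: {"type":"object","properties":{"increments":{"type":"array","items":{"type":"object","properties":{"x":{"type":"number"},"y":{"type":"number"},"z":{"type":"number"},"yaw":{"type":"number"}}}},"hand":{"type":"number"},"newtons":{"type":"number"}},"required":["increments"]}

```bash
ls; mkdir -p pics; cat > h.py <<'E'
import numpy as np, cv2
from workcell import env
def snap(cam,name=None):
    s=env.snapshot(cam)
    np.savez(f'/tmp/{cam}.npz',**{k:np.array(v) for k,v in s.items()})
    if name: cv2.imwrite('pics/'+name,cv2.cvtColor(np.array(s['pixels']),cv2.COLOR_RGB2BGR))
    return s
def load(cam): return dict(np.load(f'/tmp/{cam}.npz'))
def pt(s,u,v,z):
    K=np.array(s['mtx']);R=np.array(s['orientation']);e=np.array(s['eye'])
    d=np.linalg.solve(K,[u,v,1]); d=R@np.array([d[0],-d[1],-d[2]])
    return e+d*(z-e[2])/d[2]
def px(s,p):
    K=np.array(s['mtx']);R=np.array(s['orientation']);e=np.array(s['eye'])
    c=R.T@(np.array(p)-e); q=K@np.array([c[0],-c[1],-c[2]]); return q[:2]/q[2]
E
python3 - <<'E'
from h import *
for c in('top','side'):
    s=snap(c,c+'0.png'); print({k:(np.round(v,3).tolist() if k!='pixels' else 0) for k,v in s.items()})
st=env.sense();print({k:np.round(v,3).tolist() for k,v in st.items()})
E
```

```text
pics
{'pixels': 0, 'mtx': [[370.684, 0.0, 318.16], [0.0, 370.684, 204.287], [0.0, 0.0, 1.0]], 'eye': [0.225, 0.022, 1.125], 'orientation': [[-0.141, 0.966, -0.218], [-0.99, -0.138, 0.029], [-0.002, 0.22, 0.976]]}
{'pixels': 0, 'mtx': [[394.067, 0.0, 324.448], [0.0, 394.067, 194.603], [0.0, 0.0, 1.0]], 'eye': [-0.19, -0.657, 0.827], 'orientation': [[0.721, 0.415, -0.555], [-0.693, 0.456, -0.558], [0.022, 0.787, 0.617]]}
{'time_s': 0.1, 'joint_positions': [1.145, 0.424, 1.631, 0.0, 1.089, -0.019], 'dq': [0.001, -0.002, -0.002, -0.001, 0.0, 0.0], 'effort': [0.0, -55.843, -28.244, 0.0, 0.003, 0.0], 'ee_pos': [0.247, 0.574, 0.223], 'ee_rot': [[-0.918, 0.396, -0.001], [0.396, 0.918, -0.001], [0.0, -0.001, -1.0]], 'force': [-0.089, 0.047, 0.323], 'wrist_torque': [0.03, -0.007, 0.031], 'gripper_force': 0.0, 'grip_width': 0.086}
```

View pics/top0.png

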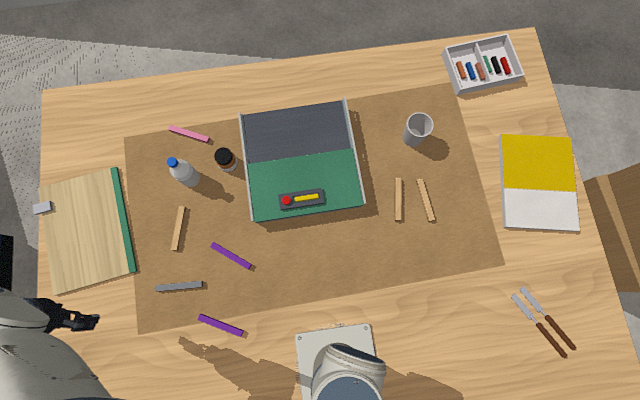

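View pics/side0.png

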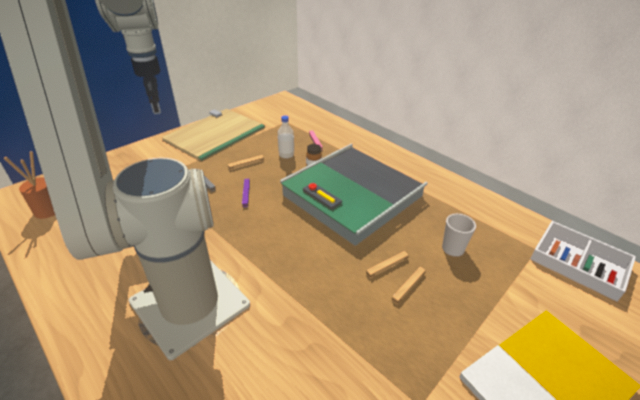

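The wooden bars are at about (178,228), (398,200) and (426,200) in the top view. The look-alikes to leave are grey (179,286), purple (231,256) and (221,325), and pink (189,134). The button is at about (287,200) and the T-bar at (306,197). I'll confirm all of these in one enlarged crop.

```bash
python3 - <<'E'
from h import *
s=load('top'); im=cv2.cvtColor(s['pixels'],cv2.COLOR_RGB2BGR)
a=cv2.resize(im[90:230,230:370],None,fx=4,fy=4,interpolation=cv2.INTER_CUBIC)
b=cv2.resize(im[170:230,380:440],None,fx=4,fy=4,interpolation=cv2.INTER_CUBIC)
c=cv2.resize(im[195:265,150:210],None,fx=4,fy=4,interpolation=cv2.INTER_CUBIC)
o=np.zeros((560,800,3),np.uint8);o[:560,:560]=a;o[:240,560:]=b;o[280:560,560:]=c
cv2.imwrite('pics/crop1.png',o)
# wood segmentation of bars vs brown mat: rectangles
E
```

```text
(no output)
```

View pics/crop1.png

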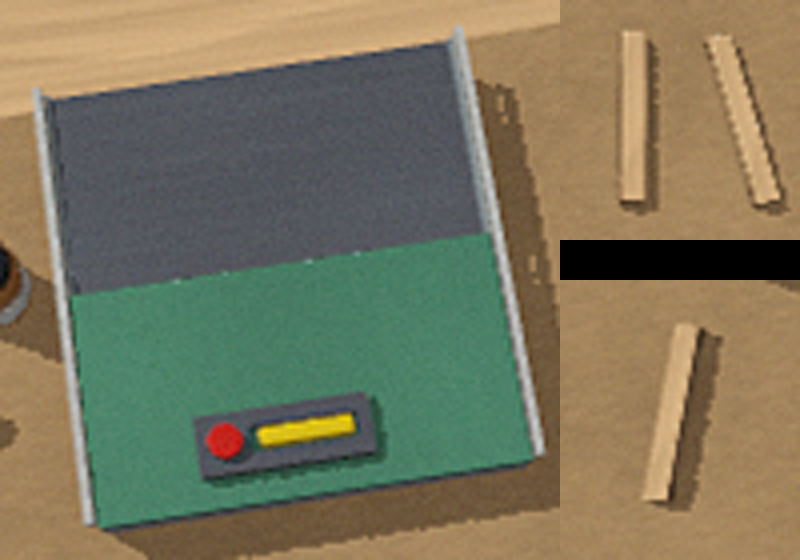

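```bash
python3 - <<'E'
from h import *
s=load('top'); f=lambda u,v,z:pt(s,u,v,z)
for n,a,b in(('A',(398.2,177.7),(398,220.5)),('B',(419.7,179.2),(432,220.7)),('C',(181.5,206),(174,249.7))):
    p,q=f(*a,.018),f(*b,.018); print(n,p.round(3),q.round(3),'mid',((p+q)/2).round(3),np.linalg.norm(p-q).round(3),np.degrees(np.arctan2(*(p-q)[1::-1])).round(1))
print('but',f(286.2,200,.078).round(4)); t=f(306.5,197.5,.072);print('T',t.round(4))
a,b=f(294.5,199.2,.072),f(318.7,195.7,.072);print('Tends',a,b,np.linalg.norm(a-b),np.degrees(np.arctan2(*(a-b)[1::-1]))-90)
c=[f(255,222,.056),f(363.7,204.5,.056),f(353,148.7,.056),f(248,164,.056)]
for i in range(4):
    d=c[(i+1)%4]-c[i];print(c[i].round(4),np.linalg.norm(d).round(4),np.degrees(np.arctan2(d[1],d[0])).round(2))
print(sum(c)/4)
for n,u,v,z in(('mug',419,124,.1),('bottle',173,162,.16),('jar',224,156,.075)):print(n,f(u,v,z).round(3))
E
```

```text
A [ 0.521 -0.27   0.018] [ 0.388 -0.244  0.018] mid [ 0.455 -0.257  0.018] 0.135 -11.1
B [ 0.507 -0.335  0.018] [ 0.373 -0.346  0.018] mid [ 0.44  -0.34   0.018] 0.134 4.5
C [0.527 0.403 0.018] [0.396 0.434 0.018] mid [0.461 0.418 0.018] 0.134 -13.1
but [0.485  0.0803 0.078 ]
T [0.4855 0.021  0.072 ]
Tends [0.48539038 0.05637318 0.072     ] [ 0.48578078 -0.01509505  0.072     ] 0.07146929771024016 0.3129778765676292
[0.4377 0.1801 0.056 ] 0.3236 -88.83
[ 0.4443 -0.1435  0.056 ] 0.1772 0.96
[ 0.6215 -0.1405  0.056 ] 0.323 90.58
[0.6182 0.1825 0.056 ] 0.1805 -179.24
[0.53042752 0.01963371 0.056     ]
mug [ 0.654 -0.341  0.1  ]
bottle [0.615 0.37  0.16 ]
jar [0.646 0.248 0.075]
```

```bash
cat >> h.py <<'E'
def go(x,y,z,ang):
    "print increments to reach TCP x,y,z with tool-y axis at ang deg (mod 180)"
    st=env.sense();R=np.array(st['ee_rot']);p=np.array(st['ee_pos'])
    d=R.T@(np.array([x,y,z])-p)*100
    cur=np.degrees(np.arctan2(R[1,1],R[0,1])); dy=(cur-ang+90)%180-90
    print('inc',d.round(2),'yaw',round(dy,1),'q6 now',round(st['joint_positions'][5],2),'t',round(st['time_s'],1))
E
python3 -c "
from h import *
go(.485,.080,.13,.9)"
```

```text
inc [-41.38 -35.9    9.31] yaw 65.8 q6 now -0.02 t 0.1
```

Emit:
{"method": "send_rows", "body": {"increments": [{"x":-41.4,"y":-35.9,"z":5,"yaw":65.8},{"x":-41.4,"y":-35.9,"z":5,"yaw":65.8},{"x":-41.4,"y":-35.9,"z":5,"yaw":65.8},{"x":-41.4,"y":-35.9,"z":5,"yaw":65.8},{"x":-41.4,"y":-35.9,"z":5,"yaw":65.8},{"x":-41.4,"y":-35.9,"z":5,"yaw":65.8},{"x":-41.4,"y":-35.9,"z":5,"yaw":65.8},{"x":-41.4,"y":-35.9,"z":5,"yaw":65.8},{"x":-41.4,"y":-35.9,"z":5,"yaw":65.8},{"x":-41.4,"y":-35.9,"z":5,"yaw":65.8},{"x":-41.4,"y":-35.9,"z":5,"yaw":65.8},{"x":-41.4,"y":-35.9,"z":9.3,"yaw":65.8},{"x":-41.4,"y":-35.9,"z":9.3,"yaw":65.8},{"x":-41.4,"y":-35.9,"z":9.3,"yaw":65.8},{"x":-41.4,"y":-35.9,"z":9.3,"yaw":65.8},{"x":-41.4,"y":-35.9,"z":9.3,"yaw":65.8}], "hand": 1, "newtons": 30}}

```text
time_s: 1.7
ee_pos: [0.486, 0.0816, 0.1318]
ee_rot: [[-0.017, 1.0, 0.002], [1.0, 0.017, 0.0], [0.0, 0.002, -1.0]]
force: [0.0, -0.1, -0.5]
grip_width: -0.0001
gripper_force: 0.0
```

```bash
python3 -c "
from h import *
go(.485,.080,.094,.9); st=env.sense();print(st['ee_pos'],st['force'],st['grip_width'])"
```

```text
inc [-0.16 -0.11  3.78] yaw 0.1 q6 now 0.12 t 1.7
[0.48602643 0.08157117 0.13178519] [ 0.01298894 -0.06355372 -0.52379417] -8.667213713442015e-05
```

Emit:
{"method": "send_rows", "body": {"increments": [{"x":-0.1,"y":-0.1,"z":2},{"x":-0.1,"y":-0.1,"z":3.5},{"x":-0.1,"y":-0.1,"z":4.0},{"x":-0.1,"y":-0.1,"z":4.2},{"x":-0.1,"y":-0.1,"z":4.4},{"x":-0.1,"y":-0.1,"z":4.6},{"x":-0.1,"y":-0.1,"z":4.6},{"x":-0.1,"y":-0.1,"z":4.6}]}}

```text
schema error: expected keys x, y, z, yaw
```

Emit:
{"method": "send_rows", "body": {"increments": [{"x":-0.1,"y":-0.1,"z":2,"yaw":0},{"x":-0.1,"y":-0.1,"z":3.5,"yaw":0},{"x":-0.1,"y":-0.1,"z":4.0,"yaw":0},{"x":-0.1,"y":-0.1,"z":4.2,"yaw":0},{"x":-0.1,"y":-0.1,"z":4.4,"yaw":0},{"x":-0.1,"y":-0.1,"z":4.6,"yaw":0},{"x":-0.1,"y":-0.1,"z":4.6,"yaw":0},{"x":-0.1,"y":-0.1,"z":4.6,"yaw":0}]}}

```text
time_s: 2.5
ee_pos: [0.4847, 0.0795, 0.0846]
ee_rot: [[-0.015, 1.0, 0.0], [1.0, 0.015, 0.0], [0.0, 0.0, -1.0]]
force: [-0.8, 0.1, -0.3]
grip_width: 0.0001
gripper_force: 0.0
```

```bash
python3 - <<'E'
from h import *
s=snap('side');t=snap('top')
a=cv2.resize(cv2.cvtColor(np.array(s['pixels']),6-2)[140:230,270:390],None,fx=5,fy=5,interpolation=cv2.INTER_CUBIC)
cv2.imwrite('pics/c2.png',a); st=env.sense();print(st['force'],st['ee_pos'])
E
```

```text
[ 0.51070791 -0.33384763  0.5554944 ] [0.48460612 0.07945336 0.08453442]
```

View pics/c2.png

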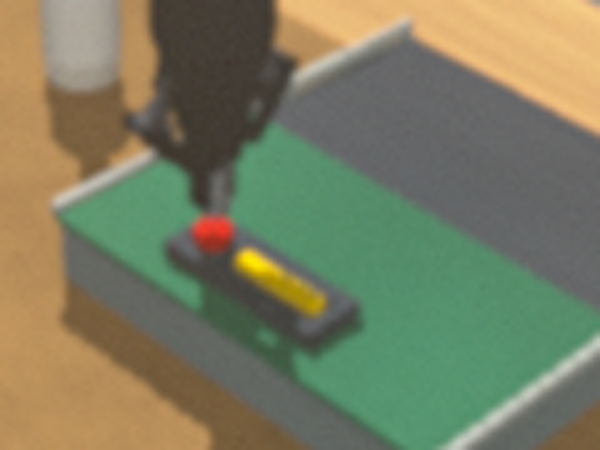

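The tip sits just above the button (about (213,225) in the crop) and hasn't pressed it. The handle is still in, so I'll lower it gradually.

Emit:
{"method": "send_rows", "body": {"increments": [{"x":0,"y":0,"z":0.2,"yaw":0},{"x":0,"y":0,"z":0.3,"yaw":0},{"x":0,"y":0,"z":0.4,"yaw":0},{"x":0,"y":0,"z":0.4,"yaw":0}]}}

```text
time_s: 3.0
ee_pos: [0.4843, 0.0794, 0.0801]
ee_rot: [[-0.016, 1.0, -0.0], [1.0, 0.016, -0.0], [-0.0, -0.0, -1.0]]
force: [0.2, -0.1, 0.3]
grip_width: 0.0001
gripper_force: 0.0
```

Emit:
{"method": "send_rows", "body": {"increments": [{"x":0,"y":0,"z":0.2,"yaw":0},{"x":0,"y":0,"z":0.3,"yaw":0},{"x":0,"y":0,"z":0.4,"yaw":0},{"x":0,"y":0,"z":0.4,"yaw":0}]}}

```text
time_s: 3.4
ee_pos: [0.4843, 0.0794, 0.0761]
ee_rot: [[-0.016, 1.0, -0.0], [1.0, 0.016, -0.0], [-0.0, -0.0, -1.0]]
force: [-0.6, 0.1, -0.2]
grip_width: -0.0001
gripper_force: 0.0
```

```bash
python3 - <<'E'
from h import *
s=snap('side');t=snap('top')
c=lambda s,x,y,w,h,f:cv2.resize(cv2.cvtColor(np.array(s['pixels']),4)[y:y+h,x:x+w],None,fx=f,fy=f,interpolation=cv2.INTER_CUBIC)
a=c(s,280,170,80,60,5);b=c(t,260,160,80,60,5)
cv2.imwrite('pics/c3.png',np.hstack([a,b]));p=env.sense()['ee_pos'];
for o in(0,.014):
  q=p-[0,0,o]; print((px(s,q)-[280,170])*5,(px(t,q)-[260,160])*5+[400,0])
for q in([.485,.0803,.078],[.4855,.021,.072]): print((px(s,q)-[280,170])*5,(px(t,q)-[260,160])*5+[400,0])
E
```

```text
[157.62950164  82.98998822] [532.85148457 201.41738577]
[157.59568863 100.5381924 ] [534.87720884 206.89156649]
[157.45173941  79.83315794] [531.05150659 199.92849202]
[222.72539086 129.86171771] [632.46855421 187.46714041]
```

View pics/c3.png

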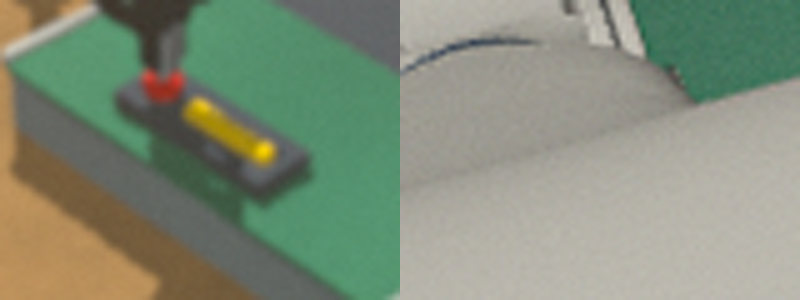

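The finger end covers the back half of the button at about (165,75) with no force yet, so contact should come soon. I'll keep going in small steps.

Emit:
{"method": "send_rows", "body": {"increments": [{"x":0,"y":0,"z":0.2,"yaw":0},{"x":0,"y":0,"z":0.3,"yaw":0},{"x":0,"y":0,"z":0.3,"yaw":0}]}}

```text
time_s: 3.8
ee_pos: [0.4843, 0.0795, 0.0731]
ee_rot: [[-0.016, 1.0, -0.0], [1.0, 0.016, -0.0], [-0.0, -0.0, -1.0]]
force: [0.5, -1.0, 0.4]
grip_width: -0.0001
gripper_force: 0.0
```

```bash
python3 -c "
from h import *
s=env.sense();print(s['force'],s['wrist_torque'],s['effort'],s['ee_pos'])"
```

```text
[ 0.50011184 -0.9921261   0.43106385] [-0.03665824 -0.03197865  0.01718257] [-1.03957329e-03 -4.72769845e+01 -1.68222195e+01 -6.06631588e-06
 -3.00779322e-02 -1.41094705e-05] [0.48430812 0.0794525  0.07312867]
```

Emit:
{"method": "send_rows", "body": {"increments": [{"x":0,"y":0,"z":0.2,"yaw":0},{"x":0,"y":0,"z":0.3,"yaw":0},{"x":0,"y":0,"z":0.3,"yaw":0}]}}

```text
time_s: 4.1
ee_pos: [0.4844, 0.0794, 0.0702]
ee_rot: [[-0.016, 1.0, -0.0], [1.0, 0.016, -0.0], [-0.0, -0.0, -1.0]]
force: [0.0, -0.3, -0.2]
grip_width: -0.0001
gripper_force: 0.0
```

```bash
python3 - <<'E'
from h import *
s=snap('side')
a=cv2.resize(cv2.cvtColor(np.array(s['pixels']),4)[130:210,280:360],None,fx=7,fy=7,interpolation=cv2.INTER_CUBIC)
cv2.imwrite('pics/c4.png',a);p=env.sense()['ee_pos'];
for o in(0,.014): print((px(s,p-[0,0,o])-[280,130])*7)
E
```

```text
[220.69497229 406.82765605]
[220.64767971 431.24996773]
```

View pics/c4.png

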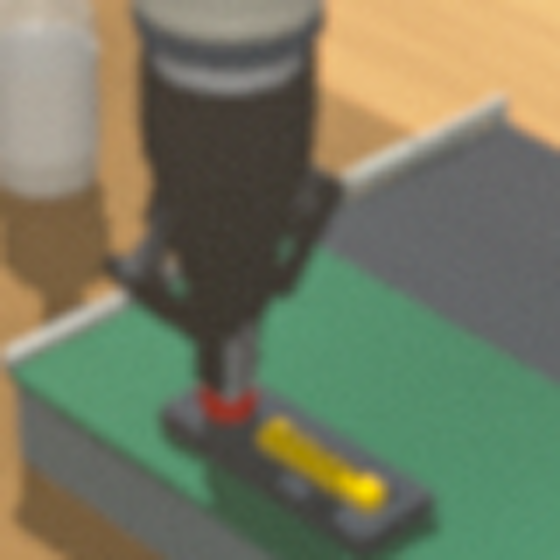

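The finger end at about (235,398) is now level with the button top, and the handle is still in. I'll continue in small steps.

Emit:
{"method": "send_rows", "body": {"increments": [{"x":0,"y":0,"z":0.1,"yaw":0},{"x":0,"y":0,"z":0.2,"yaw":0},{"x":0,"y":0,"z":0.2,"yaw":0}]}}

```text
time_s: 4.45
ee_pos: [0.4847, 0.0795, 0.0686]
ee_rot: [[-0.016, 1.0, 0.0], [1.0, 0.016, 0.0], [0.0, 0.0, -1.0]]
force: [-0.6, -0.7, 3.2]
grip_width: -0.0002
gripper_force: 1.3
```

Emit:
{"method": "send_rows", "body": {"increments": [{"x":0,"y":0,"z":0.1,"yaw":0},{"x":0,"y":0,"z":0.2,"yaw":0},{"x":0,"y":0,"z":0.2,"yaw":0}]}}

```text
time_s: 4.75
ee_pos: [0.4847, 0.0795, 0.0664]
ee_rot: [[-0.016, 1.0, 0.0], [1.0, 0.016, 0.0], [0.0, 0.0, -1.0]]
force: [0.3, -0.3, 3.2]
grip_width: -0.0
gripper_force: 1.7
```

Emit:
{"method": "send_rows", "body": {"increments": [{"x":0,"y":0,"z":0.1,"yaw":0},{"x":0,"y":0,"z":0.2,"yaw":0},{"x":0,"y":0,"z":0.3,"yaw":0},{"x":0,"y":0,"z":0.3,"yaw":0}]}}

```text
time_s: 5.15
ee_pos: [0.4847, 0.0795, 0.0633]
ee_rot: [[-0.016, 1.0, 0.0], [1.0, 0.016, 0.0], [0.0, 0.0, -1.0]]
force: [0.2, 0.1, 5.9]
grip_width: 0.0003
gripper_force: 2.4
```

```bash
python3 - <<'E'
from h import *
s=snap('side')
im=np.array(s['pixels'])
def yellow(im,y0=150,y1=230,x0=290,x1=380):
    h=cv2.cvtColor(im[y0:y1,x0:x1],cv2.COLOR_RGB2HSV); m=cv2.inRange(h,(22,150,80),(35,255,255)); ys,xs=np.nonzero(m); return xs.mean()+x0,ys.mean()+y0,len(xs)
s0=cv2.cvtColor(cv2.imread('pics/side0.png'),4)
print(yellow(s0),yellow(im),px(s,[.4855,.021,.064]),px(s,[.4855,.021,.088]))
E
```

```text
(np.float64(325.6896551724138), np.float64(195.85057471264366), 87) (np.float64(325.7155172413793), np.float64(190.89655172413794), 116) [324.48861561 197.99427843] [324.65938598 191.8789598 ]
```

The handle popped: its yellow blob rose 5 px. Contact came at a reading of 0.069, so the tip sits about 9 mm above the TCP reading, and I'll use that offset from here. Next I'll grasp the T-bar.

Emit:
{"method": "send_rows", "body": {"increments": [{"x":0,"y":0,"z":-3,"yaw":0},{"x":0,"y":0,"z":-6,"yaw":0},{"x":-3,"y":0,"z":-6,"yaw":0},{"x":-5.9,"y":0,"z":-6,"yaw":0},{"x":-5.9,"y":0,"z":-6,"yaw":0},{"x":-5.9,"y":0,"z":-6,"yaw":0},{"x":-5.9,"y":0,"z":-4,"yaw":0},{"x":-5.9,"y":0,"z":-4,"yaw":0}], "hand": -0.1}}

```text
time_s: 6.0
ee_pos: [0.4837, 0.0211, 0.1016]
ee_rot: [[-0.016, 1.0, -0.004], [1.0, 0.016, 0.0], [0.0, -0.004, -1.0]]
force: [0.3, -0.1, -0.0]
grip_width: 0.0467
gripper_force: 0.0
```

```bash
python3 - <<'E'
from h import *
s=snap('side'); 
a=cv2.resize(cv2.cvtColor(np.array(s['pixels']),4)[120:210,280:370],None,fx=6,fy=6,interpolation=cv2.INTER_CUBIC)
cv2.imwrite('pics/c5.png',a);p=env.sense();print(p['grip_width'],p['force'])
for o in(0,.014): print((px(s,p['ee_pos']-[0,0,o])-[280,120])*6)
go(.485,.0203,.068,.9)
E
```

```text
0.04693513396672585 [ 0.73362167  1.47878128 -0.47552446]
[266.50123253 409.85261233]
[265.90616827 431.68753362]
inc [-0.08  0.09  3.44] yaw 0.0 q6 now 0.0 t 6.0
```

View pics/c5.png

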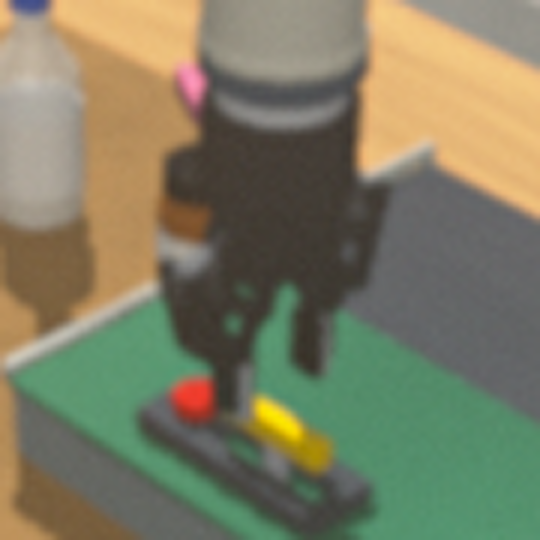

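The fingertips, at (232,415) and (310,375), straddle the popped T-bar centred at about (290,435). They're about 15 mm above it, so I'll descend and close.

Emit:
{"method": "send_rows", "body": {"increments": [{"x":-0.1,"y":0.1,"z":1.5,"yaw":0},{"x":-0.1,"y":0.1,"z":2.6,"yaw":0},{"x":-0.1,"y":0.1,"z":3.4,"yaw":0},{"x":-0.1,"y":0.1,"z":3.4,"yaw":0},{"x":-0.1,"y":0.1,"z":3.4,"yaw":0}]}}

```text
time_s: 6.55
ee_pos: [0.4863, 0.0196, 0.0693]
ee_rot: [[-0.016, 1.0, -0.0], [1.0, 0.016, -0.0], [0.0, -0.0, -1.0]]
force: [-0.1, -1.1, 0.2]
grip_width: 0.0467
gripper_force: 0.0
```

Emit:
{"method": "send_rows", "body": {"increments": [{"x":0,"y":0,"z":0,"yaw":0},{"x":0,"y":0,"z":0,"yaw":0},{"x":0,"y":0,"z":0,"yaw":0},{"x":0,"y":0,"z":0,"yaw":0},{"x":0,"y":0,"z":0,"yaw":0}], "hand": 1, "newtons": 40}}

```text
time_s: 7.05
ee_pos: [0.4872, 0.0195, 0.0698]
ee_rot: [[-0.016, 1.0, 0.002], [1.0, 0.016, 0.0], [0.0, 0.002, -1.0]]
force: [1.9, -0.5, 4.5]
grip_width: 0.0128
gripper_force: 43.3
```

Emit:
{"method": "send_rows", "body": {"increments": [{"x":0.05,"y":0,"z":-0.1,"yaw":-7},{"x":0.05,"y":0,"z":-0.1,"yaw":-14},{"x":0.05,"y":0,"z":-0.1,"yaw":-21},{"x":0.05,"y":0,"z":-0.1,"yaw":-28},{"x":0.05,"y":0,"z":-0.1,"yaw":-35},{"x":0.05,"y":0,"z":-0.1,"yaw":-42},{"x":0.05,"y":0,"z":-0.1,"yaw":-49},{"x":0.05,"y":0,"z":-0.1,"yaw":-56},{"x":0.05,"y":0,"z":-0.1,"yaw":-63},{"x":0.05,"y":0,"z":-0.1,"yaw":-70},{"x":0.05,"y":0,"z":-0.1,"yaw":-76},{"x":0.05,"y":0,"z":-0.1,"yaw":-77},{"x":0.05,"y":0,"z":-0.1,"yaw":-77},{"x":0.05,"y":0,"z":-0.1,"yaw":-77}]}}

```text
time_s: 8.45
ee_pos: [0.4879, 0.0203, 0.0709]
ee_rot: [[-0.977, 0.212, 0.003], [0.212, 0.977, 0.0], [-0.003, 0.001, -1.0]]
force: [3.5, 4.3, 2.8]
grip_width: 0.0126
gripper_force: 58.0
```

```bash
python3 -c "
from h import *
s=env.sense();print(s['wrist_torque'],s['joint_positions']);go(.4867+.17,.0195+.0027,.0708,78)"
```

```text
[1.05583251 0.18438921 0.06811137] [ 1.68763322e-02  4.73650797e-01  2.02109548e+00  7.43279073e-04
  6.43882851e-01 -1.34117103e+00]
inc [-16.46   3.76   0.06] yaw -0.2 q6 now -1.34 t 8.4
```

Emit:
{"method": "send_rows", "body": {"increments": [{"x":-1.6,"y":0.37,"z":0,"yaw":0},{"x":-3.3,"y":0.75,"z":0,"yaw":0},{"x":-5,"y":1.13,"z":0,"yaw":0},{"x":-6.6,"y":1.5,"z":0,"yaw":0},{"x":-8.3,"y":1.88,"z":0,"yaw":0},{"x":-9.9,"y":2.25,"z":0,"yaw":0},{"x":-11.6,"y":2.63,"z":0,"yaw":0},{"x":-13.2,"y":3,"z":0,"yaw":0},{"x":-14.9,"y":3.4,"z":0,"yaw":0},{"x":-16.4,"y":3.75,"z":0,"yaw":0},{"x":-16.6,"y":3.8,"z":0,"yaw":0},{"x":-16.6,"y":3.8,"z":0,"yaw":0},{"x":-16.6,"y":3.8,"z":0,"yaw":0}]}}

```text
time_s: 9.75
ee_pos: [0.6556, 0.023, 0.07]
ee_rot: [[-0.977, 0.211, -0.002], [0.211, 0.977, 0.001], [0.002, 0.001, -1.0]]
force: [5.5, 5.2, 2.1]
grip_width: 0.0127
gripper_force: 51.5
```

Emit:
{"method": "send_rows", "body": {"increments": [{"x":0,"y":0,"z":0,"yaw":0},{"x":0,"y":0,"z":0,"yaw":0},{"x":0,"y":0,"z":0,"yaw":0},{"x":0,"y":0,"z":-3,"yaw":0},{"x":0,"y":0,"z":-7,"yaw":0},{"x":8,"y":0,"z":-12,"yaw":0},{"x":16,"y":0,"z":-14,"yaw":0},{"x":20,"y":0,"z":-14,"yaw":0},{"x":22,"y":0,"z":-14,"yaw":0},{"x":22,"y":0,"z":-14,"yaw":0},{"x":22,"y":0,"z":-14,"yaw":0}], "hand": -0.1}}

```text
time_s: 10.85
ee_pos: [0.437, 0.0688, 0.2103]
ee_rot: [[-0.978, 0.209, -0.003], [0.209, 0.978, -0.0], [0.003, -0.001, -1.0]]
force: [0.5, 0.6, -0.2]
grip_width: 0.0472
gripper_force: 0.0
```

```bash
python3 - <<'E'
from h import *
snap('side','s6.png');s=snap('top','t6.png')
im=cv2.cvtColor(s['pixels'],4)
cv2.imwrite('pics/c6.png',np.vstack([cv2.resize(im[60:260,140:460],(800,500)),np.zeros((1,800,3),np.uint8)]))
E
```

```text
(no output)
```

View pics/c6.png

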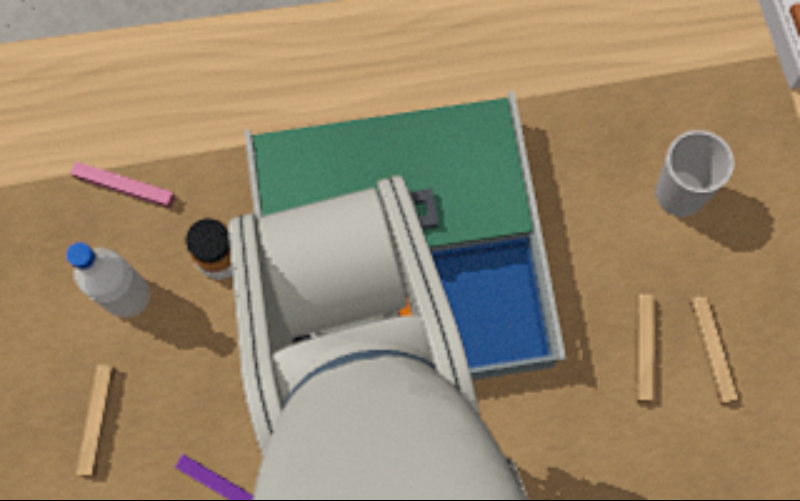

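Blue (long) is the right-hand tray and orange the left. The cover is open, with its front-right corner at about (530,237) in the crop. All three bars are long and haven't moved, so bar A is first.

```bash
python3 -c "
from h import *
s=load('top');print(pt(s,352,154.8,.056), pt(s,362,203,.05))
go(.455,-.257,.06,78.9)"
```

```text
[ 0.60244325 -0.134296    0.056     ] [ 0.45078857 -0.14016086  0.05      ]
inc [ -8.13 -31.56  15.06] yaw -1.0 q6 now -1.23 t 10.9
```

```bash
python3 - <<'E'
from h import *
s=load('top');im=s['pixels'].astype(int)
s0=cv2.cvtColor(cv2.imread('pics/top0.png'),4).astype(int)
for u in (325,330,335,340,345):
    col=im[140:175,u]; print(u,[(140+i,tuple(c)) for i,c in enumerate(col) if 8<=i<=24][::2] if u==335 else '', end=' ')
    d=col[:,1]-col[:,2]; v=140+np.where((d[:-1]>0)&(d[1:]<=0))[0]
    print(v,[pt(s,u,x+.5,.056).round(4).tolist() for x in v][:2])
    col=s0[190:225,u]; d=col[:,1]-col[:,0]; v=190+np.where((d[:-1]>20)&(d[1:]<=20))[0]; print('  shut',[pt(s,u,x+.5,.056).round(4).tolist() for x in v][-1:])
E
```

```text
325  [156] [[0.6087, -0.0521, 0.056]]
  shut [[0.4426, -0.0276, 0.056]]
330  [156] [[0.6066, -0.0671, 0.056]]
  shut [[0.4435, -0.0427, 0.056]]
335 [(148, (np.int64(66), np.int64(121), np.int64(95))), (150, (np.int64(72), np.int64(126), np.int64(98))), (152, (np.int64(71), np.int64(124), np.int64(101))), (154, (np.int64(69), np.int64(123), np.int64(99))), (156, (np.int64(62), np.int64(69), np.int64(70))), (158, (np.int64(22), np.int64(48), np.int64(86))), (160, (np.int64(14), np.int64(35), np.int64(66))), (162, (np.int64(26), np.int64(52), np.int64(91))), (164, (np.int64(31), np.int64(55), np.int64(91)))] [155] [[0.6076, -0.0827, 0.056]]
  shut [[0.4414, -0.0572, 0.056]]
340  [154] [[0.6086, -0.0983, 0.056]]
  shut [[0.4423, -0.0723, 0.056]]
345  [154] [[0.6064, -0.1133, 0.056]]
  shut [[0.4432, -0.0874, 0.056]]
```

Cover travel is about 0.165 m, which is enough. Now to bar A.

Emit:
{"method": "send_rows", "body": {"increments": [{"x":-2,"y":-8,"z":0,"yaw":-1},{"x":-4,"y":-16,"z":0,"yaw":-1},{"x":-8.1,"y":-31.6,"z":4,"yaw":-1},{"x":-8.1,"y":-31.6,"z":8,"yaw":-1},{"x":-8.1,"y":-31.6,"z":13,"yaw":-1},{"x":-8.1,"y":-31.6,"z":15,"yaw":-1},{"x":-8.1,"y":-31.6,"z":15,"yaw":-1},{"x":-8.1,"y":-31.6,"z":15,"yaw":-1},{"x":-8.1,"y":-31.6,"z":15,"yaw":-1},{"x":-8.1,"y":-31.6,"z":15,"yaw":-1}], "hand": -0.2}}

```text
time_s: 11.95
ee_pos: [0.4543, -0.2579, 0.0594]
ee_rot: [[-0.981, 0.194, -0.002], [0.194, 0.981, 0.001], [0.002, 0.001, -1.0]]
force: [1.1, 0.0, 0.8]
grip_width: 0.0511
gripper_force: 0.0
```

```bash
python3 - <<'E'
from h import *
go(.455,-.257,-.008,78.9)
s=snap('side');a=cv2.resize(cv2.cvtColor(np.array(s['pixels']),4)[190:310,320:460],None,fx=5,fy=5,interpolation=cv2.INTER_CUBIC)
cv2.imwrite('pics/c7.png',a);p=env.sense()
for o in(0,.014): print((px(s,p['ee_pos']-[0,0,o])-[320,190])*5)
E
```

```text
inc [-0.06  0.1   6.74] yaw -0.1 q6 now -1.91 t 11.9
[341.92181332 309.8400086 ]
[338.75786165 327.94641188]
```

View pics/c7.png

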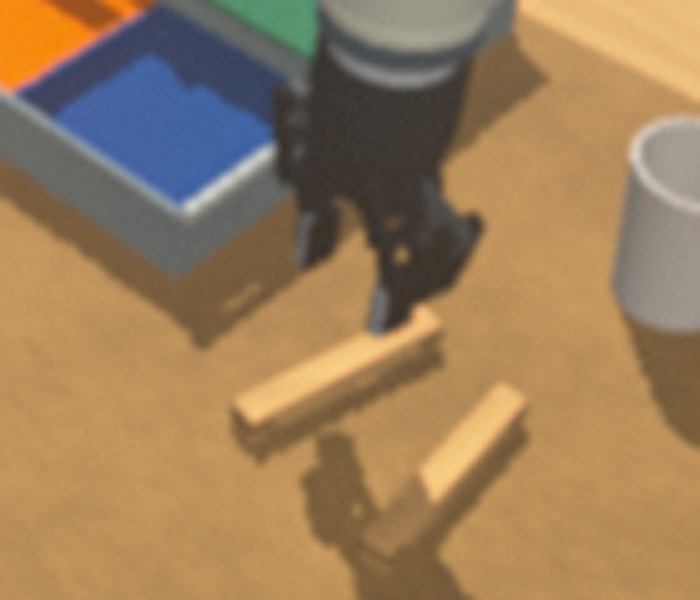

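The fingertips, at (318,262) and (385,332), straddle bar A's line about 7 cm up, as predicted. Going down.

Emit:
{"method": "send_rows", "body": {"increments": [{"x":0,"y":0.1,"z":3,"yaw":0},{"x":0,"y":0.1,"z":5,"yaw":0},{"x":0,"y":0.1,"z":5.8,"yaw":0},{"x":0,"y":0.1,"z":6.2,"yaw":0},{"x":0,"y":0.1,"z":6.5,"yaw":0},{"x":0,"y":0.1,"z":6.5,"yaw":0}]}}

```text
time_s: 12.6
ee_pos: [0.4552, -0.2565, -0.004]
ee_rot: [[-0.981, 0.192, 0.001], [0.192, 0.981, -0.001], [-0.001, -0.0, -1.0]]
force: [0.4, 1.0, -0.2]
grip_width: 0.0513
gripper_force: 0.0
```

Emit:
{"method": "send_rows", "body": {"increments": [{"x":0,"y":0,"z":0,"yaw":0},{"x":0,"y":0,"z":0,"yaw":0},{"x":0,"y":0,"z":0,"yaw":0},{"x":0,"y":0,"z":0,"yaw":0},{"x":0,"y":0,"z":0,"yaw":0},{"x":0,"y":0,"z":0,"yaw":0}], "hand": 1, "newtons": 50}}

```text
time_s: 13.2
ee_pos: [0.4551, -0.2568, -0.0039]
ee_rot: [[-0.981, 0.193, 0.001], [0.193, 0.981, -0.001], [-0.001, -0.0, -1.0]]
force: [-0.8, 0.6, 5.3]
grip_width: 0.0163
gripper_force: 49.6
```

```bash
python3 -c "
from h import *
go(.528,-.019,.005,90.9)"
```

```text
inc [-2.57 24.74 -0.9 ] yaw -12.0 q6 now -1.91 t 13.2
```

Emit:
{"method": "send_rows", "body": {"increments": [{"x":0,"y":0,"z":-4,"yaw":0},{"x":0,"y":0,"z":-8,"yaw":0},{"x":0,"y":0,"z":-11,"yaw":0},{"x":-0.6,"y":6,"z":-11,"yaw":-6},{"x":-1.5,"y":12,"z":-11,"yaw":-12},{"x":-2.0,"y":18,"z":-11,"yaw":-12},{"x":-2.5,"y":22,"z":-11,"yaw":-12},{"x":-2.6,"y":24.7,"z":-11,"yaw":-12},{"x":-2.6,"y":24.7,"z":-11,"yaw":-12},{"x":-2.6,"y":24.7,"z":-11,"yaw":-12},{"x":-2.6,"y":24.7,"z":-11,"yaw":-12}]}}

```text
time_s: 14.3
ee_pos: [0.5273, -0.0198, 0.1053]
ee_rot: [[-1.0, -0.015, -0.0], [-0.015, 1.0, -0.0], [0.0, -0.0, -1.0]]
force: [-0.5, -0.5, -0.7]
grip_width: 0.0166
gripper_force: 49.1
```

```bash
python3 - <<'E'
from h import *
go(.528,-.019,.005,90.9)
s=snap('side');a=cv2.resize(cv2.cvtColor(np.array(s['pixels']),4)[130:250,270:430],None,fx=5,fy=5,interpolation=cv2.INTER_CUBIC)
cv2.imwrite('pics/c8.png',a)
E
```

```text
inc [-0.08  0.08 10.03] yaw -0.0 q6 now -1.65 t 14.3
```

View pics/c8.png

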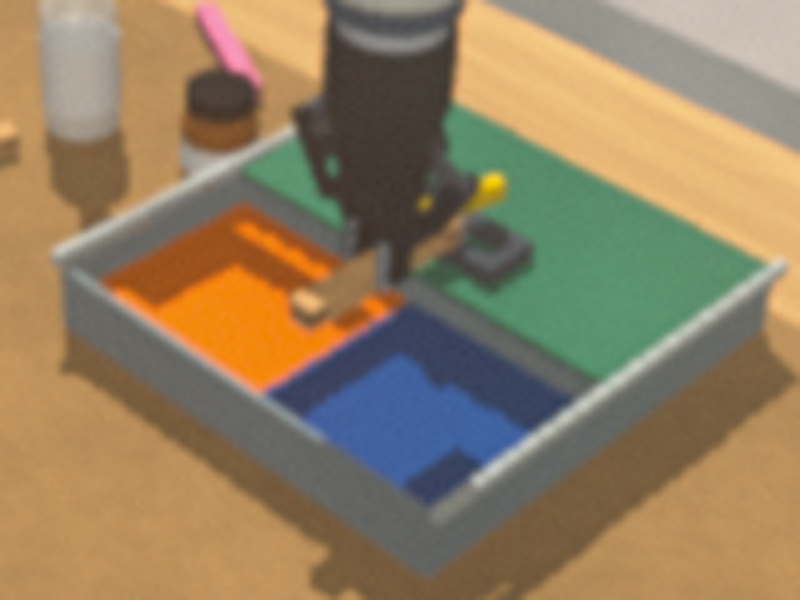

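Bar A is held level and lengthways over the blue tray's left part, with its near end at (310,305). Lowering and releasing.

Emit:
{"method": "send_rows", "body": {"increments": [{"x":-0.05,"y":0.1,"z":4,"yaw":0},{"x":-0.05,"y":0.1,"z":7,"yaw":0},{"x":-0.05,"y":0.1,"z":8.5,"yaw":0},{"x":-0.05,"y":0.1,"z":9.5,"yaw":0},{"x":-0.05,"y":0.1,"z":10,"yaw":0},{"x":-0.05,"y":0.1,"z":10,"yaw":0},{"x":-0.05,"y":0.1,"z":10,"yaw":0}]}}

```text
time_s: 15.05
ee_pos: [0.529, -0.0183, 0.0061]
ee_rot: [[-1.0, -0.015, 0.001], [-0.015, 1.0, -0.0], [-0.001, -0.0, -1.0]]
force: [0.1, 1.0, -0.7]
grip_width: 0.0171
gripper_force: 49.0
```

Emit:
{"method": "send_rows", "body": {"increments": [{"x":0,"y":0,"z":0,"yaw":0},{"x":0,"y":0,"z":0,"yaw":0},{"x":0,"y":0,"z":0,"yaw":0},{"x":0,"y":0,"z":-3,"yaw":0},{"x":0,"y":0,"z":-7,"yaw":0},{"x":0,"y":0,"z":-12,"yaw":0},{"x":0,"y":0,"z":-12,"yaw":0},{"x":0,"y":0,"z":-12,"yaw":0}], "hand": 0.3}}

```text
time_s: 15.85
ee_pos: [0.5291, -0.0181, 0.1269]
ee_rot: [[-1.0, -0.016, 0.003], [-0.016, 1.0, -0.0], [-0.003, -0.0, -1.0]]
force: [-1.0, -0.6, -0.6]
grip_width: 0.03
gripper_force: 0.0
```

```bash
python3 -c "
from h import *
go(.44,-.340,.06,94.5)"
```

```text
inc [  9.44 -32.04   6.66] yaw -3.6 q6 now -1.64 t 15.8
```

```bash
cat >> h.py <<'E'
def patchdiff(cam,ref,boxes):
    im=np.array(snap(cam)['pixels']).astype(int); r=cv2.cvtColor(cv2.imread(ref),4).astype(int)
    for n,(x,y,w,h) in boxes.items():
        d=np.abs(im-r)[y:y+h,x:x+w].max(2); print(n,(d>40).sum())
E
python3 -c "
from h import *
patchdiff('top','pics/top0.png',{'B':(412,172,28,56),'C':(166,200,24,56),'mug':(400,105,40,45),'jar':(212,143,26,26),'bot':(160,152,40,40)})"
```

```text
B 673
C 963
mug 0
jar 0
bot 0
```

Emit:
{"method": "send_rows", "body": {"increments": [{"x":2,"y":-7,"z":0,"yaw":-3.6},{"x":4,"y":-14,"z":0,"yaw":-3.6},{"x":7,"y":-22,"z":0,"yaw":-3.6},{"x":9.4,"y":-32,"z":2,"yaw":-3.6},{"x":9.4,"y":-32,"z":5,"yaw":-3.6},{"x":9.4,"y":-32,"z":6.6,"yaw":-3.6},{"x":9.4,"y":-32,"z":6.6,"yaw":-3.6},{"x":9.4,"y":-32,"z":6.6,"yaw":-3.6},{"x":9.4,"y":-32,"z":6.6,"yaw":-3.6},{"x":9.4,"y":-32,"z":6.6,"yaw":-3.6}], "hand": -0.2}}

```text
time_s: 16.9
ee_pos: [0.4388, -0.3383, 0.0586]
ee_rot: [[-0.997, -0.079, -0.002], [-0.079, 0.997, 0.001], [0.001, 0.002, -1.0]]
force: [-0.1, 0.1, -0.2]
grip_width: 0.0514
gripper_force: 0.0
```

```bash
python3 -c "
from h import *
go(.44,-.340,-.006,94.5)
patchdiff('side','pics/side0.png',{'B':(390,270,20,35)})"
```

```text
inc [-0.11 -0.18  6.46] yaw 0.0 q6 now -2.33 t 16.9
B 45
```

```bash
python3 - <<'E'
from h import *
s=load('side');im=cv2.cvtColor(s['pixels'],4)
a=cv2.resize(im[190:320,340:480],None,fx=4,fy=4,interpolation=cv2.INTER_CUBIC)
b=cv2.resize(im[140:190,215:275],None,fx=4,fy=4,interpolation=cv2.INTER_CUBIC)
o=np.zeros((520,800,3),np.uint8);o[:,:560]=a;o[:200,560:]=b
cv2.imwrite('pics/c9.png',o)
for p in([.507,-.335,.018],[.373,-.346,.018]):print((px(s,p)-[340,190])*4)
for p in([.527,.403,.018],[.396,.434,.018]):print((px(s,p)-[215,140])*4+[560,0])
E
```

```text
[324.51474046 314.78514733]
[213.79525706 436.14096989]
[748.1065212   64.96818595]
[610.95352294 103.31349568]
```

View pics/c9.png

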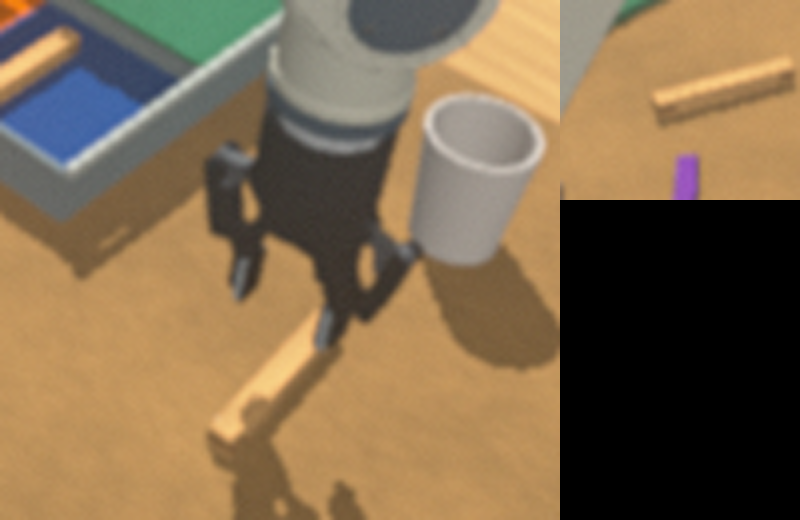

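B is where expected (near end (218,435)), but C has been knocked aside (now (655,105) to (790,70)), so I'll re-measure it later. Picking B now.

Emit:
{"method": "send_rows", "body": {"increments": [{"x":-0.1,"y":-0.15,"z":3,"yaw":0},{"x":-0.1,"y":-0.15,"z":5,"yaw":0},{"x":-0.1,"y":-0.15,"z":5.8,"yaw":0},{"x":-0.1,"y":-0.15,"z":6.2,"yaw":0},{"x":-0.1,"y":-0.15,"z":6.4,"yaw":0},{"x":-0.1,"y":-0.15,"z":6.4,"yaw":0}]}}

```text
time_s: 17.55
ee_pos: [0.4409, -0.341, -0.004]
ee_rot: [[-0.997, -0.079, 0.001], [-0.079, 0.997, -0.001], [-0.001, -0.001, -1.0]]
force: [-0.2, -0.9, -1.1]
grip_width: 0.0511
gripper_force: 0.0
```

Emit:
{"method": "send_rows", "body": {"increments": [{"x":0,"y":0,"z":0,"yaw":0},{"x":0,"y":0,"z":0,"yaw":0},{"x":0,"y":0,"z":0,"yaw":0},{"x":0,"y":0,"z":0,"yaw":0},{"x":0,"y":0,"z":0,"yaw":0},{"x":0,"y":0,"z":0,"yaw":0}], "hand": 1}}

```text
time_s: 18.15
ee_pos: [0.4408, -0.3414, -0.0039]
ee_rot: [[-0.997, -0.078, 0.001], [-0.078, 0.997, -0.001], [-0.001, -0.001, -1.0]]
force: [-0.6, 0.8, 5.7]
grip_width: 0.0167
gripper_force: 49.5
```

Emit:
{"method": "send_rows", "body": {"increments": [{"x":0,"y":0,"z":-4,"yaw":0},{"x":0,"y":0,"z":-8,"yaw":0},{"x":0,"y":0,"z":-11,"yaw":0},{"x":0,"y":0,"z":-11,"yaw":0},{"x":0,"y":0,"z":-11,"yaw":0}]}}

```text
time_s: 18.65
ee_pos: [0.4405, -0.3412, 0.1059]
ee_rot: [[-0.997, -0.078, 0.001], [-0.078, 0.997, -0.001], [-0.001, -0.001, -1.0]]
force: [0.2, 0.5, -1.1]
grip_width: 0.0166
gripper_force: 49.0
```

```bash
python3 - <<'E'
from h import *
go(.529,-.0985,.005,90.9)
s=snap('top');im=cv2.cvtColor(s['pixels'],4)
cv2.imwrite('pics/c10.png',np.hstack([cv2.resize(im[120:220,235:375],(560,400)),cv2.resize(im[200:260,150:210],(240,240)) if 0 else cv2.resize(im[190:290,150:210],(240,400))]))
E
```

```text
inc [-10.71  23.51  10.08] yaw 3.6 q6 now -2.33 t 18.6
```

View pics/c10.png

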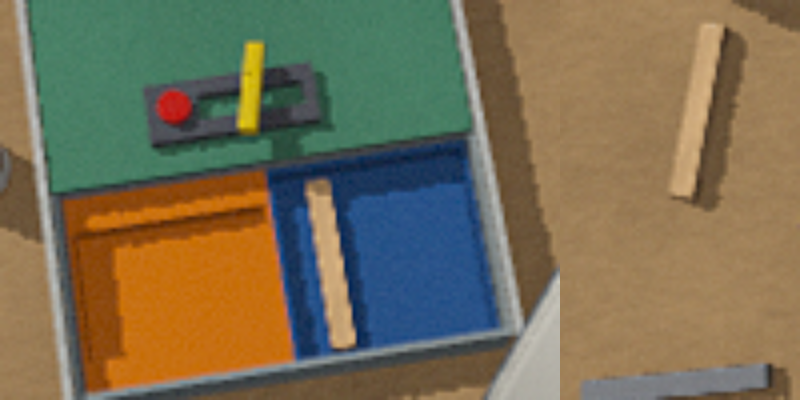

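Bar A lies flat in the blue tray at about (330,265) in the crop. C is now at (188,196.5) to (180.8,239) in full-frame pixels. The T-bar is at (298,142) with the cover open.

Emit:
{"method": "send_rows", "body": {"increments": [{"x":-2,"y":5,"z":0,"yaw":3.6},{"x":-4,"y":10,"z":0,"yaw":3.6},{"x":-7,"y":15,"z":0,"yaw":3.6},{"x":-9,"y":20,"z":0,"yaw":3.6},{"x":-10.7,"y":23.5,"z":0,"yaw":3.6},{"x":-10.7,"y":23.5,"z":0,"yaw":3.6},{"x":-10.7,"y":23.5,"z":0,"yaw":3.6},{"x":-10.7,"y":23.5,"z":0,"yaw":3.6},{"x":-10.7,"y":23.5,"z":0,"yaw":3.6},{"x":-10.7,"y":23.5,"z":5,"yaw":3.6},{"x":-10.7,"y":23.5,"z":7,"yaw":3.6},{"x":-10.7,"y":23.5,"z":8.5,"yaw":3.6},{"x":-10.7,"y":23.5,"z":9.5,"yaw":3.6},{"x":-10.7,"y":23.5,"z":10.1,"yaw":3.6},{"x":-10.7,"y":23.5,"z":10.1,"yaw":3.6},{"x":-10.7,"y":23.5,"z":10.1,"yaw":3.6}]}}

```text
time_s: 20.3
ee_pos: [0.5292, -0.0986, 0.0049]
ee_rot: [[-1.0, -0.015, 0.001], [-0.015, 1.0, -0.0], [-0.001, -0.0, -1.0]]
force: [0.7, 0.2, -0.7]
grip_width: 0.0165
gripper_force: 50.0
```

Emit:
{"method": "send_rows", "body": {"increments": [{"x":0,"y":0,"z":0,"yaw":0},{"x":0,"y":0,"z":0,"yaw":0},{"x":0,"y":0,"z":0,"yaw":0},{"x":0,"y":0,"z":-3,"yaw":0},{"x":0,"y":0,"z":-7,"yaw":0},{"x":0,"y":0,"z":-12,"yaw":0},{"x":0,"y":0,"z":-12,"yaw":0},{"x":0,"y":0,"z":-12,"yaw":0}], "hand": 0.3}}

```text
time_s: 21.1
ee_pos: [0.5295, -0.0984, 0.1258]
ee_rot: [[-1.0, -0.016, 0.003], [-0.016, 1.0, -0.001], [-0.003, -0.001, -1.0]]
force: [0.5, -0.2, -1.0]
grip_width: 0.0301
gripper_force: 0.0
```

```bash
python3 - <<'E'
from h import *
s=load('top')
p,q=pt(s,188,196.5,.018),pt(s,180.75,239,.018);m=(p+q)/2;a=np.degrees(np.arctan2(*(p-q)[1::-1]));print(m,a,np.linalg.norm(p-q),pt(s,298,141.75,.096))
go(m[0],m[1],.12,a+90)
E
```

```text
[0.48957093 0.39663185 0.018     ] -13.194442491239643 0.13182670619145107 [0.65132187 0.02303165 0.096     ]
inc [ 3.22 49.56  0.53] yaw 14.1 q6 now -1.79 t 21.1
```

Emit:
{"method": "send_rows", "body": {"increments": [{"x":1,"y":8,"z":0,"yaw":7},{"x":3.2,"y":25,"z":0,"yaw":14},{"x":3.2,"y":49.6,"z":0,"yaw":14},{"x":3.2,"y":49.6,"z":0,"yaw":14},{"x":3.2,"y":49.6,"z":0,"yaw":14},{"x":3.2,"y":49.6,"z":0,"yaw":14},{"x":3.2,"y":49.6,"z":0,"yaw":14},{"x":3.2,"y":49.6,"z":0,"yaw":14},{"x":3.2,"y":49.6,"z":0,"yaw":14},{"x":3.2,"y":49.6,"z":0,"yaw":14},{"x":3.2,"y":49.6,"z":3,"yaw":14},{"x":3.2,"y":49.6,"z":6,"yaw":14},{"x":3.2,"y":49.6,"z":6,"yaw":14},{"x":3.2,"y":49.6,"z":6,"yaw":14}], "hand": -0.2}}

```text
time_s: 22.5
ee_pos: [0.4878, 0.3962, 0.0628]
ee_rot: [[-0.974, 0.227, -0.003], [0.227, 0.974, -0.002], [0.002, -0.003, -1.0]]
force: [-0.2, 0.3, 0.4]
grip_width: 0.0512
gripper_force: 0.0
```

```bash
python3 - <<'E'
from h import *
go(.4896,.3966,-.005,76.8)
t=snap('top');s=snap('side')
cv2.imwrite('pics/t11.png',cv2.cvtColor(t['pixels'],4))
im=cv2.cvtColor(s['pixels'],4);im2=cv2.cvtColor(t['pixels'],4)
cv2.imwrite('pics/c11.png',np.hstack([cv2.resize(im[100:200,200:280],(400,500),interpolation=2),cv2.resize(im2[120:220,300:380],(400,500),interpolation=2)]))
for z in(.063,.008):
  p=env.sense()['ee_pos'].copy();p[2]=z;print((px(s,p)-[200,100])*5)
E
```

```text
inc [-0.18  0.1   6.78] yaw 0.1 q6 now -0.68 t 22.5
[268.66201111 250.75078082]
[275.21503926 313.88156714]
```

View pics/c11.png

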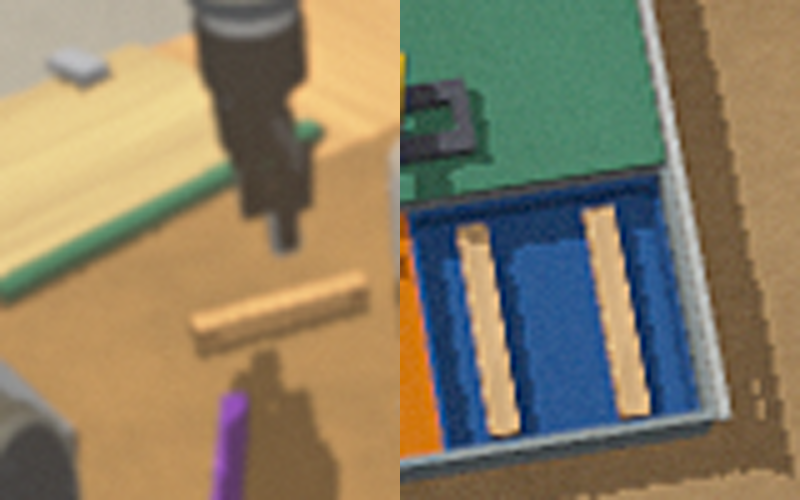

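Bars A (490,330) and B (617,310) lie flat in the blue tray with room between them. The gripper is over C, at about (280,310) in the left half. Picking C.

Emit:
{"method": "send_rows", "body": {"increments": [{"x":-0.15,"y":0.1,"z":3,"yaw":0},{"x":-0.15,"y":0.1,"z":5,"yaw":0},{"x":-0.15,"y":0.1,"z":5.8,"yaw":0},{"x":-0.15,"y":0.1,"z":6.3,"yaw":0},{"x":-0.15,"y":0.1,"z":6.7,"yaw":0},{"x":-0.15,"y":0.1,"z":6.7,"yaw":0}]}}

```text
time_s: 23.2
ee_pos: [0.491, 0.3979, -0.0021]
ee_rot: [[-0.974, 0.227, 0.001], [0.227, 0.974, 0.001], [-0.001, 0.001, -1.0]]
force: [-1.0, 0.6, 0.2]
grip_width: 0.0511
gripper_force: 0.0
```

Emit:
{"method": "send_rows", "body": {"increments": [{"x":0,"y":0,"z":0,"yaw":0},{"x":0,"y":0,"z":0,"yaw":0},{"x":0,"y":0,"z":0,"yaw":0},{"x":0,"y":0,"z":0,"yaw":0},{"x":0,"y":0,"z":0,"yaw":0},{"x":0,"y":0,"z":0,"yaw":0}], "hand": 1}}

```text
time_s: 23.8
ee_pos: [0.4911, 0.3982, -0.0018]
ee_rot: [[-0.974, 0.227, 0.001], [0.227, 0.974, 0.001], [-0.001, 0.001, -1.0]]
force: [0.3, -0.4, 5.9]
grip_width: 0.0167
gripper_force: 49.9
```

Emit:
{"method": "send_rows", "body": {"increments": [{"x":0,"y":0,"z":-4,"yaw":0},{"x":0,"y":0,"z":-8,"yaw":0},{"x":0,"y":0,"z":-11,"yaw":0},{"x":0,"y":0,"z":-11,"yaw":0},{"x":0,"y":0,"z":-11,"yaw":0}]}}

```text
time_s: 24.3
ee_pos: [0.4907, 0.3979, 0.1079]
ee_rot: [[-0.974, 0.227, 0.001], [0.227, 0.974, 0.001], [-0.001, 0.001, -1.0]]
force: [-0.6, -0.9, -0.3]
grip_width: 0.0165
gripper_force: 49.1
```

```bash
python3 - <<'E'
from h import *
go(.529,-.0595,.005,90.9)
s=load('top')
# bars in tray: pixel centres
for a,b in(((395,0),(0,0)),): pass
f=lambda x,y:pt(s,300+(x-400)/5,120+y/5,.026)
for a,b in(((473,228),(505,432)),((599,210),(634,412))): print(f(*a).round(3),f(*b).round(3),((f(*a)+f(*b))/2).round(3))
E
```

```text
inc [-14.09 -43.69  10.26] yaw -14.0 q6 now -0.68 t 24.3
[ 0.595 -0.018  0.026] [ 0.463 -0.019  0.026] [ 0.529 -0.018  0.026]
[ 0.595 -0.097  0.026] [ 0.464 -0.098  0.026] [ 0.53  -0.098  0.026]
```

Emit:
{"method": "send_rows", "body": {"increments": [{"x":-1,"y":-4.5,"z":0,"yaw":0},{"x":-2.3,"y":-9.7,"z":0,"yaw":0},{"x":-4.5,"y":-19.5,"z":0,"yaw":-3},{"x":-6.8,"y":-29.2,"z":0,"yaw":-7},{"x":-6.8,"y":-29.2,"z":0,"yaw":-14},{"x":-10,"y":-35,"z":0,"yaw":-14},{"x":-14.1,"y":-43.7,"z":0,"yaw":-14},{"x":-14.1,"y":-43.7,"z":0,"yaw":-14},{"x":-14.1,"y":-43.7,"z":0,"yaw":-14},{"x":-14.1,"y":-43.7,"z":0,"yaw":-14},{"x":-14.1,"y":-43.7,"z":0,"yaw":-14},{"x":-14.1,"y":-43.7,"z":0,"yaw":-14}]}}

```text
time_s: 25.5
ee_pos: [0.5277, -0.0593, 0.1062]
ee_rot: [[-1.0, -0.015, -0.003], [-0.015, 1.0, 0.001], [0.003, 0.001, -1.0]]
force: [-0.5, -0.5, 0.3]
grip_width: 0.0167
gripper_force: 49.2
```

```bash
python3 -c "
from h import *
go(.529,-.0585,.007,90.9)"
```

```text
inc [-0.16  0.07  9.92] yaw -0.0 q6 now -1.72 t 25.5
```

Emit:
{"method": "send_rows", "body": {"increments": [{"x":-0.1,"y":0.05,"z":4,"yaw":0},{"x":-0.1,"y":0.05,"z":7,"yaw":0},{"x":-0.1,"y":0.05,"z":8.5,"yaw":0},{"x":-0.1,"y":0.05,"z":9.4,"yaw":0},{"x":-0.1,"y":0.05,"z":9.9,"yaw":0},{"x":-0.1,"y":0.05,"z":9.9,"yaw":0},{"x":-0.1,"y":0.05,"z":9.9,"yaw":0}]}}

```text
time_s: 26.2
ee_pos: [0.5305, -0.0593, 0.0091]
ee_rot: [[-1.0, -0.016, 0.001], [-0.016, 1.0, -0.0], [-0.001, -0.0, -1.0]]
force: [0.0, -0.1, 0.9]
grip_width: 0.0171
gripper_force: 49.2
```

Emit:
{"method": "send_rows", "body": {"increments": [{"x":0,"y":0,"z":0,"yaw":0},{"x":0,"y":0,"z":0,"yaw":0},{"x":0,"y":0,"z":0,"yaw":0},{"x":0,"y":0,"z":-3,"yaw":0},{"x":0,"y":0,"z":-7,"yaw":0},{"x":0,"y":0,"z":-12,"yaw":0},{"x":0,"y":0,"z":-15,"yaw":0},{"x":0,"y":0,"z":-15,"yaw":0}], "hand": 0.4}}

```text
time_s: 27.0
ee_pos: [0.5329, -0.0598, 0.1631]
ee_rot: [[-1.0, -0.015, 0.009], [-0.015, 1.0, -0.001], [-0.009, -0.001, -1.0]]
force: [0.5, 0.2, -0.8]
grip_width: 0.0256
gripper_force: 0.0
```

```bash
python3 -c "
from h import *
go(.56,-.25,.17,78)"
```

```text
inc [ -2.43 -19.06  -0.64] yaw 12.9 q6 now -1.72 t 27.0
```

Emit:
{"method": "send_rows", "body": {"increments": [{"x":-1,"y":-5,"z":0,"yaw":6},{"x":-1,"y":-10,"z":0,"yaw":12.9},{"x":-1,"y":-15,"z":0,"yaw":12.9},{"x":-1,"y":-20,"z":-2,"yaw":12.9},{"x":-1,"y":-25,"z":-5,"yaw":12.9},{"x":-1,"y":-25,"z":-5,"yaw":12.9},{"x":-1,"y":-25,"z":-5,"yaw":12.9},{"x":-1,"y":-25,"z":-5,"yaw":12.9}], "hand": -0.1}}

```text
time_s: 27.8
ee_pos: [0.5428, -0.3079, 0.2069]
ee_rot: [[-0.978, 0.208, -0.002], [0.208, 0.978, 0.002], [0.002, 0.001, -1.0]]
force: [-0.6, 0.4, -0.2]
grip_width: 0.0469
gripper_force: 0.0
```

```bash
python3 - <<'E'
from h import *
s=snap('top'); im=cv2.cvtColor(s['pixels'],4)
cv2.imwrite('pics/c12.png',cv2.resize(im[110:230,230:390],(800,600),interpolation=2))
E
```

```text
(no output)
```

View pics/c12.png

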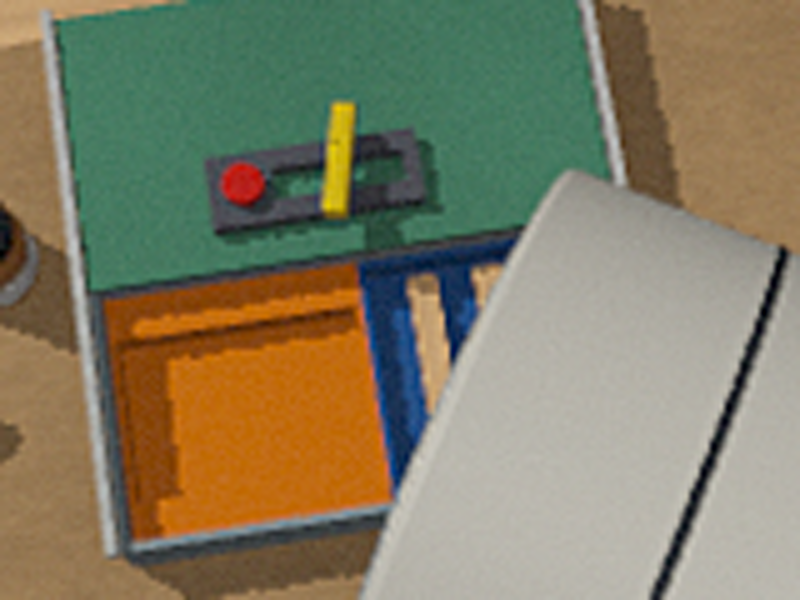

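The T-bar is at (339,160), popped and turned. The arm hides part of the tray, so I'll move clear to the left and check the bars numerically.

```bash
python3 -c "
from h import *
go(.46,.30,.21,78)"
```

```text
inc [20.68 57.69 -0.19] yaw 0.0 q6 now -1.9 t 27.9
```

Emit:
{"method": "send_rows", "body": {"increments": [{"x":20.7,"y":57.7,"z":0,"yaw":0},{"x":20.7,"y":57.7,"z":0,"yaw":0},{"x":20.7,"y":57.7,"z":0,"yaw":0},{"x":20.7,"y":57.7,"z":0,"yaw":0},{"x":20.7,"y":57.7,"z":0,"yaw":0},{"x":20.7,"y":57.7,"z":0,"yaw":0},{"x":20.7,"y":57.7,"z":0,"yaw":0},{"x":20.7,"y":57.7,"z":0,"yaw":0},{"x":20.7,"y":57.7,"z":0,"yaw":0},{"x":20.7,"y":57.7,"z":0,"yaw":0},{"x":20.7,"y":57.7,"z":0,"yaw":0},{"x":20.7,"y":57.7,"z":0,"yaw":0},{"x":20.7,"y":57.7,"z":0,"yaw":0},{"x":20.7,"y":57.7,"z":0,"yaw":0}]}}

```text
time_s: 29.25
ee_pos: [0.459, 0.3006, 0.2073]
ee_rot: [[-0.979, 0.203, -0.002], [0.203, 0.979, -0.001], [0.001, -0.001, -1.0]]
force: [0.7, -0.1, -0.7]
grip_width: 0.047
gripper_force: 0.0
```

```bash
cat > m.py <<'E'
from h import *
s=snap('top'); im=s['pixels']
poly=np.array([px(s,p) for p in([.610,.005,.02],[.610,-.132,.02],[.455,-.132,.02],[.455,.005,.02])]).astype(np.int32)
m=np.zeros(im.shape[:2],np.uint8);cv2.fillPoly(m,[poly],255)
h=cv2.cvtColor(im,cv2.COLOR_RGB2HSV); w=cv2.inRange(h,(8,40,60),(25,200,255))&m
n,l,st,c=cv2.connectedComponentsWithStats(w)
for i in range(1,n):
    if st[i,4]<40: continue
    (cx,cy),(a,b),ang=cv2.minAreaRect(np.argwhere(l==i)[:,::-1].astype(np.float32))
    bx=cv2.boxPoints(((cx,cy),(a,b),ang)); q=np.array([pt(s,*x,.026)[:2] for x in bx])
    e=[q[1]-q[0],q[2]-q[1]];k=max(e,key=np.linalg.norm)
    print(st[i,4],pt(s,cx,cy,.026).round(3)[:2],[round(np.linalg.norm(x),3) for x in e],'ang',np.degrees(np.arctan2(k[1],k[0])).round(1))
print(env.sense()['ee_pos'])
E
python3 m.py; python3 -c "
from h import *
go(.6545,.023,.13,78)"
```

```text
268 [ 0.53  -0.097] [np.float64(0.02), np.float64(0.135)] ang -179.1
266 [ 0.53  -0.057] [np.float64(0.02), np.float64(0.135)] ang -179.5
255 [ 0.53  -0.017] [np.float64(0.019), np.float64(0.135)] ang -179.1
[0.45939313 0.29895603 0.20730024]
inc [-24.75 -23.01   7.73] yaw 0.2 q6 now -0.81 t 29.3
```

All three bars are flat, lengthways and centred in the blue tray. Next I'll grasp the handle, slide the cover shut and turn it back.

Emit:
{"method": "send_rows", "body": {"increments": [{"x":-24.7,"y":-23,"z":0,"yaw":0.2},{"x":-24.7,"y":-23,"z":0,"yaw":0.2},{"x":-24.7,"y":-23,"z":0,"yaw":0.2},{"x":-24.7,"y":-23,"z":0,"yaw":0.2},{"x":-24.7,"y":-23,"z":0,"yaw":0.2},{"x":-24.7,"y":-23,"z":0,"yaw":0.2},{"x":-24.7,"y":-23,"z":0,"yaw":0.2},{"x":-24.7,"y":-23,"z":0,"yaw":0.2},{"x":-24.7,"y":-23,"z":0,"yaw":0.2},{"x":-24.7,"y":-23,"z":7.7,"yaw":0.2},{"x":-24.7,"y":-23,"z":7.7,"yaw":0.2},{"x":-24.7,"y":-23,"z":7.7,"yaw":0.2},{"x":-24.7,"y":-23,"z":7.7,"yaw":0.2}]}}

```text
time_s: 30.6
ee_pos: [0.6542, 0.0227, 0.1316]
ee_rot: [[-0.978, 0.211, -0.001], [0.211, 0.978, 0.0], [0.001, -0.0, -1.0]]
force: [-0.1, -0.2, -0.0]
grip_width: 0.0468
gripper_force: 0.0
```

```bash
python3 -c "
from h import *
go(.6545,.023,.0705,78)"
```

```text
inc [-0.03  0.04  6.11] yaw -0.2 q6 now -1.34 t 30.6
```

Emit:
{"method": "send_rows", "body": {"increments": [{"x":0,"y":0,"z":3,"yaw":0},{"x":0,"y":0,"z":5,"yaw":0},{"x":0,"y":0,"z":6,"yaw":0},{"x":0,"y":0,"z":6,"yaw":0}]}}

```text
time_s: 31.0
ee_pos: [0.655, 0.0222, 0.0717]
ee_rot: [[-0.977, 0.211, -0.0], [0.211, 0.977, 0.0], [0.0, 0.0, -1.0]]
force: [0.3, -0.3, 0.3]
grip_width: 0.047
gripper_force: 0.0
```

Emit:
{"method": "send_rows", "body": {"increments": [{"x":0,"y":0,"z":0,"yaw":0},{"x":0,"y":0,"z":0,"yaw":0},{"x":0,"y":0,"z":0,"yaw":0},{"x":0,"y":0,"z":0,"yaw":0},{"x":0,"y":0,"z":0,"yaw":0}], "hand": 1, "newtons": 40}}

```text
time_s: 31.5
ee_pos: [0.6561, 0.0227, 0.0725]
ee_rot: [[-0.977, 0.211, 0.003], [0.212, 0.977, 0.001], [-0.002, 0.001, -1.0]]
force: [0.9, 5.7, 4.5]
grip_width: 0.0128
gripper_force: 42.9
```

```bash
python3 -c "
from h import *
p=env.sense()['ee_pos'];go(p[0]-.1675,p[1]-.0025,p[2],77.8)"
```

```text
inc [16.32 -3.79 -0.04] yaw -0.0 q6 now -1.34 t 31.5
```

Emit:
{"method": "send_rows", "body": {"increments": [{"x":1.6,"y":-0.37,"z":0,"yaw":0},{"x":3.3,"y":-0.77,"z":0,"yaw":0},{"x":5,"y":-1.16,"z":0,"yaw":0},{"x":6.6,"y":-1.53,"z":0,"yaw":0},{"x":8.3,"y":-1.93,"z":0,"yaw":0},{"x":9.9,"y":-2.3,"z":0,"yaw":0},{"x":11.6,"y":-2.7,"z":0,"yaw":0},{"x":13.2,"y":-3.06,"z":0,"yaw":0},{"x":14.8,"y":-3.44,"z":0,"yaw":0},{"x":16,"y":-3.72,"z":0,"yaw":0},{"x":16.6,"y":-3.85,"z":0,"yaw":0},{"x":16.6,"y":-3.85,"z":0,"yaw":0},{"x":16.6,"y":-3.85,"z":0,"yaw":0}]}}

```text
time_s: 32.8
ee_pos: [0.4888, 0.0199, 0.0731]
ee_rot: [[-0.977, 0.212, 0.009], [0.212, 0.977, 0.001], [-0.008, 0.002, -1.0]]
force: [6.9, 5.4, 4.1]
grip_width: 0.013
gripper_force: 42.9
```

Emit:
{"method": "send_rows", "body": {"increments": [{"x":0,"y":0,"z":0,"yaw":7},{"x":0,"y":0,"z":0,"yaw":14},{"x":0,"y":0,"z":0,"yaw":21},{"x":0,"y":0,"z":0,"yaw":28},{"x":0,"y":0,"z":0,"yaw":35},{"x":0,"y":0,"z":0,"yaw":42},{"x":0,"y":0,"z":0,"yaw":49},{"x":0,"y":0,"z":0,"yaw":56},{"x":0,"y":0,"z":0,"yaw":63},{"x":0,"y":0,"z":0,"yaw":70},{"x":0,"y":0,"z":0,"yaw":76},{"x":0,"y":0,"z":0,"yaw":77.5},{"x":0,"y":0,"z":0,"yaw":77.5},{"x":0,"y":0,"z":0,"yaw":77.5}]}}

```text
time_s: 34.2
ee_pos: [0.487, 0.0188, 0.0723]
ee_rot: [[-0.007, 1.0, 0.005], [1.0, 0.007, -0.001], [-0.001, 0.005, -1.0]]
force: [5.1, -3.7, 3.8]
grip_width: 0.0129
gripper_force: 43.0
```

```bash
python3 -c "
from h import *
s=env.sense();R=s['ee_rot'];print(np.degrees(np.arctan2(R[1,1],R[0,1])),s['wrist_torque'],s['force'],s['ee_pos'])"
```

```text
0.4259479836294163 [-0.67334755 -0.70381293  0.10023382] [ 5.12342051 -3.68494639  3.78559557] [0.4870172  0.01875233 0.07234369]
```

Emit:
{"method": "send_rows", "body": {"increments": [{"x":0,"y":0,"z":0,"yaw":0},{"x":0,"y":0,"z":0,"yaw":0},{"x":0,"y":0,"z":0,"yaw":0},{"x":0,"y":0,"z":-3,"yaw":0},{"x":0,"y":0,"z":-6,"yaw":0},{"x":0,"y":0,"z":-6,"yaw":0}], "hand": -0.1}}

```text
time_s: 34.8
ee_pos: [0.4865, 0.0195, 0.1342]
ee_rot: [[-0.006, 1.0, 0.005], [1.0, 0.006, 0.0], [0.0, 0.005, -1.0]]
force: [0.2, 0.4, 0.1]
grip_width: 0.0467
gripper_force: 0.0
```

Emit:
{"method": "send_rows", "body": {"increments": [{"x":0,"y":0,"z":0,"yaw":0},{"x":0,"y":0,"z":0,"yaw":0},{"x":0,"y":0,"z":0,"yaw":0},{"x":0,"y":0,"z":0,"yaw":0},{"x":0,"y":0,"z":0,"yaw":0},{"x":0,"y":0,"z":0,"yaw":0}], "hand": 1}}

```text
time_s: 35.4
ee_pos: [0.4844, 0.0194, 0.131]
ee_rot: [[-0.005, 1.0, -0.001], [1.0, 0.005, -0.0], [-0.0, -0.001, -1.0]]
force: [0.1, -0.6, -1.4]
grip_width: 0.0002
gripper_force: 0.0
```

```bash
python3 - <<'E'
from h import *
go(.4855,.0205,.09,0.9)
s=snap('side');im=s['pixels'];h=cv2.cvtColor(im[150:230,290:380],cv2.COLOR_RGB2HSV); m=cv2.inRange(h,(22,150,80),(35,255,255)); ys,xs=np.nonzero(m)
print(xs.mean()+290,ys.mean()+150,len(xs),'extent',xs.min()+290,xs.max()+290,ys.min()+150,ys.max()+150)
for p in([.486,.0553,.088],[.486,-.0147,.088]):print(px(s,p))
E
```

```text
inc [0.11 0.11 4.1 ] yaw -0.6 q6 now 0.01 t 35.4
325.46280991735534 190.62809917355372 121 extent 317 334 184 198
[317.14428611 186.83224504]
[332.98168745 197.16506453]
```

Emit:
{"method": "send_rows", "body": {"increments": [{"x":0.1,"y":0.1,"z":3.5,"yaw":0},{"x":0.1,"y":0.1,"z":4.5,"yaw":0},{"x":0.1,"y":0.1,"z":5,"yaw":0},{"x":0.1,"y":0.1,"z":5.5,"yaw":0},{"x":0.1,"y":0.1,"z":6,"yaw":0},{"x":0.1,"y":0.1,"z":6.4,"yaw":0},{"x":0.1,"y":0.1,"z":6.7,"yaw":0},{"x":0.1,"y":0.1,"z":6.7,"yaw":0}]}}

```text
time_s: 36.25
ee_pos: [0.4865, 0.0204, 0.0654]
ee_rot: [[-0.005, 1.0, 0.002], [1.0, 0.005, 0.0], [0.0, 0.002, -1.0]]
force: [-1.5, 0.3, 9.2]
grip_width: -0.0
gripper_force: 4.4
```

Emit:
{"method": "send_rows", "body": {"increments": [{"x":0,"y":0,"z":0.2,"yaw":0},{"x":0,"y":0,"z":0.4,"yaw":0},{"x":0,"y":0,"z":0.4,"yaw":0},{"x":0,"y":0,"z":0.4,"yaw":0}]}}

```text
time_s: 36.65
ee_pos: [0.4865, 0.0204, 0.0616]
ee_rot: [[-0.005, 1.0, 0.002], [1.0, 0.005, 0.0], [0.0, 0.002, -1.0]]
force: [-1.2, -1.1, 7.4]
grip_width: -0.0002
gripper_force: 4.1
```

Emit:
{"method": "send_rows", "body": {"increments": [{"x":0,"y":0,"z":0.1,"yaw":0},{"x":0,"y":0,"z":0.2,"yaw":0},{"x":0,"y":0,"z":0.2,"yaw":0}]}}

```text
time_s: 36.95
ee_pos: [0.4869, 0.0204, 0.0607]
ee_rot: [[-0.005, 1.0, 0.003], [1.0, 0.005, 0.0], [0.0, 0.003, -1.0]]
force: [-2.7, 0.4, 22.6]
grip_width: -0.0003
gripper_force: 11.0
```

Emit:
{"method": "send_rows", "body": {"increments": [{"x":0,"y":0,"z":0.1,"yaw":0},{"x":0,"y":0,"z":0.1,"yaw":0},{"x":0,"y":0,"z":0.1,"yaw":0}]}}

```text
time_s: 37.25
ee_pos: [0.4873, 0.0204, 0.0605]
ee_rot: [[-0.006, 1.0, 0.003], [1.0, 0.006, -0.0], [-0.0, 0.003, -1.0]]
force: [-6.0, -0.8, 32.8]
grip_width: 0.0
gripper_force: 16.3
```

Force rose sharply at a reading of 0.0607, which is the bottom stop. I'll retreat and check whether it stayed down.

Emit:
{"method": "send_rows", "body": {"increments": [{"x":0,"y":0,"z":-1,"yaw":0},{"x":0,"y":0,"z":-3,"yaw":0},{"x":0,"y":0,"z":-7,"yaw":0},{"x":0,"y":0,"z":-12,"yaw":0},{"x":8,"y":-8,"z":-14,"yaw":0},{"x":16,"y":-8,"z":-14,"yaw":0},{"x":24,"y":-8,"z":-14,"yaw":0},{"x":28,"y":-8,"z":-14,"yaw":0},{"x":28,"y":-8,"z":-14,"yaw":0},{"x":28,"y":-8,"z":-14,"yaw":0}]}}

```text
time_s: 38.25
ee_pos: [0.4036, 0.3015, 0.1982]
ee_rot: [[-0.005, 1.0, 0.001], [1.0, 0.005, 0.0], [0.0, 0.001, -1.0]]
force: [1.5, -0.5, -0.2]
grip_width: -0.0
gripper_force: 0.0
```

```bash
python3 - <<'E'
from h import *
r={'side':cv2.cvtColor(cv2.imread('pics/side0.png'),4),'top':cv2.cvtColor(cv2.imread('pics/top0.png'),4)}
for c,(x0,x1,y0,y1) in {'side':(290,380,150,230),'top':(270,340,170,220)}.items():
    im=np.array(snap(c,c+'_end.png')['pixels'])
    for q in(r[c],im):
        h=cv2.cvtColor(q[y0:y1,x0:x1],cv2.COLOR_RGB2HSV); m=cv2.inRange(h,(22,150,80),(35,255,255)); ys,xs=np.nonzero(m); print(c,xs.mean()+x0,ys.mean()+y0,len(xs),cv2.minAreaRect(np.c_[xs,ys].astype(np.float32))[1:])
patchdiff('top','pics/top0.png',{'mug':(400,105,40,45),'jar':(212,143,26,26),'bot':(160,152,40,40),'cover':(260,160,90,50)})
patchdiff('side','pics/side0.png',{'case':(275,140,155,105),'mug':(440,210,36,48)})
E
```

```text
side 325.6896551724138 195.85057471264366 87 ((19.71596336364746, 4.345991611480713), 32.0053825378418)
side 325.9886363636364 195.60227272727272 88 ((20.033960342407227, 4.451991558074951), 32.00538635253906)
top 306.3383458646617 197.00751879699249 133 ((5.515432834625244, 24.183053970336914), 81.8698959350586)
top 306.2153846153846 196.42307692307693 130 ((5.561130046844482, 24.156160354614258), 79.99201965332031)
mug 0
jar 0
bot 197
cover 95
case 13
mug 0
```

```bash
python3 -c "
from h import *
patchdiff('side','pics/side0.png',{'bot':(272,112,26,48)})
print(env.finish_job())"
```

```text
bot 0
the job is handed in; nothing more can be done
None
```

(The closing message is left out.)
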